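Release the hidden child-safety catch of the bar cabinet with its key

ROBOT

A 7-joint arm with a two-finger parallel gripper is mounted at the origin on the work surface. World frame = base frame: x ahead of the robot, y to its left, z up, the work surface at z = 0. Lengths are in m, angles in rad, forces in N, time in s.
With the tool pointing down it reaches from about 0.4 to 0.85 m from the base axis. Payload 10.4 kg.
Tool frame: the origin (TCP) lies midway between the tips of the shut fingers; the grasp point (between the pads) lies 19 mm behind it; z points along the fingers, y is the line along which they close (so a half turn about z gives the same grasp; the last joint's range is limited). The gripper opens to 87 mm and grips with 3 to 60 N. Pads are 19 mm wide; open, the fingers measure 117 mm over their backs; the gripper's body (75 mm by 190 mm) begins 51 mm behind the grasp point.
Start: joints at [-1.338, 0.332, -0.065, 1.46, 0.022, 1.35, -0.088], TCP at [0.158, 0.605, 0.223] pointing down, gripper open.
Joint ranges: [-2.6, 2.6], [-0.5, 2.12], [-1.47, 1.34], [0.16, 2.42], [-1.27, 4.41], [0.06, 2.06], [-2.6, 2.6]. Speed limits (rad/s): [2.22, 2.22, 2.79, 2.79, 3.14, 3.14, 3.14].

INTERFACE

Orientations are given as a unit quaternion [x, y, z, w].
In Python, from bench import r gives the robot as it stands.
- The arm moves only by the tool arm_command, never from a script. Its argument "moves" is one flat list of numbers, 4 for each row, row after row: the shift along the tool's x, y, z in cm, then the turn about the tool's z in degrees. A call has 1 to 12 rows; each row shifts and turns the commanded pose from where the row before left it, along the tool's axes as they then stand; what a row does not reach is not made up. A row lasts 1/12 s, in which the tool goes at most 41.7 mm and 7.16 degrees, less where a joint would pass 70% of its speed; a pose out of reach is approached as far as the arm can. A call with a gripper value outside its range is refused whole. "fingers" is the opening in per cent of the stroke, from 0 (shut) to 100 (fully open), set as the call begins (left out, the last holds). The fingers move at their own pace and stop on an object; "squeeze" is the grip in N (left out, the last holds). Time passes only in rows, so rows that do not move let the fingers close. It gives the time, the measured TCP pose, the force, the opening and the grip force at its end, in the units of the state.
- r.read_state(): the state, without advancing time (a new reading comes with each control period).
- r.camera(name): name is "scene" or "top" or "wrist"; returns the picture (400x640x3 uint8, red, green, blue); there is no depth.
- r.camera_info(name): a dict with "fx", "fy", "cx", "cy" (pixels), "k1" (the pictures are not rectified: a ray, as slopes to the right and down, at radius r is drawn at 1 + k1 r^2 times it, then the intrinsics apply), "origin" and "attitude" of the camera in the world. Camera axes: x right, y up, looking along -z (the intrinsics and any distortion apply to the point x, -y, -z); pixel columns grow to the right and rows downward; lengths in m; the calibration is good to about 2 mm. A picture is of the moment at which its call begins: read the wrist's pose just before it. camera_info takes no time and is no camera call; for the wrist camera it gives the pose at the moment of the call.
- r.close_job(): hands the job in; it is judged then, once.
The state is a dict: "time": time; "joint_positions": joint angles; "joint_vel": joint speeds; "joint_torque": joint torques, N m; "ee_pos": TCP position; "eef_rot": TCP orientation; "ft_force": force on the tool from outside, world axes, zero at the start; "torque": the same for the moment, N m; "width": finger opening in m; "grip_force": force on a finger pad.
Only numpy, scipy, OpenCV 4.12 (cv2) and the standard library are available. Lean on these libraries where they do the work, as an engineer would, in place of code of your own. Each camera call takes 0.05 s, during which the arm holds its last target. There are 200 camera calls.

TASK

The bar cabinet's door stands ajar, held by a hidden child-safety catch. Take the bridge-shaped catch key out of its holder, use its prong through the gap above the door to hold the catch arm down while you pull the door open to 60 degrees or more, then leave the key standing upright by itself on the floor of the round wooden tray. Leave the glasses, bottles and other things where they stand, and the door open.

Things in the scene. Friction and masses are not known exactly. Their poses are not given: they have to be found in the camera images.
- key_grip (a point): Centre of the wooden grip of the catch key (a bridge shape: grip block, brass bar, prong), 33 mm above its foot. Axes: x from grip to prong, z up. Grip 36 (x) x 24 (y) x 66 mm high. About 160 g. The key stands by itself on grip and prong. It is used by the grip: the panel and its hanging tools leave a gripper no room near the gap, so put the key down and retake it.
- key_bar (a point): On the key's bar, 86 mm from the grip's centre towards the prong, 56 mm above the foot. The bar is 12 wide x 16 mm high, its underside 48 mm above the foot, from the grip to x = +116 mm. Put away wrong way round, the key has its grip sunk in the holder; only the bar's last 54 mm and the prong stick out: take it here and lift straight up.
- key_tip (a point): Lower end of the key's prong: 8 (key x) x 12 mm (key y) thick, centred 110 mm from the grip's centre, reaching down to the level of the foot.
- key_mid (a point): On the key, 50 mm from the grip's centre line towards the prong, 33 mm above the foot: the middle of its length.
- holder: Dark steel holder, fixed to the table, 64 mm high, bottomless, closed on three sides; origin on the table where the key's grip is centred, x along the key towards the prong. It spans x -28 to +62 mm, y -20 to +20 mm, with 4 mm clearance round the key.
- cabinet: Low dark wood cabinet, fixed, 170 deep x 260 wide x 140 mm high; origin on the table below the middle of its front plane, x into the cabinet, z up. A perforated steel panel stands on its front edge (x 3 to 7 mm, to 315 mm above the table); spoon (y +108), strainer (y +60) and jigger (y -10 mm) hang on it, reaching out to x = -45 mm, 170 to 300 mm above the table.
- door (a joint): Angle of the cabinet's door, rad: 0 closed, grows as it opens (to 1.6), turning clockwise seen from above, towards the cabinet's -x; it stays where left (friction 0.06 N m). It starts ajar at 0.10 to 0.13; while the catch is up it stops at 0.14.
- door_hinge (a point): Top end of the door's vertical hinge line: cabinet's front plane, y = +120 mm, 140 mm above the table. Axes turn with the door: y along the door from free edge to hinge (free edge at y = -246 mm), x towards the inside. Door 246 mm wide, 12 mm thick (x -14 to -2 mm; inner face at -2 mm), top edge 140 mm above the table.
- door_edge (a point): Top of the door's free edge.
- catch (a joint): How far the catch arm is pressed down, m: 0 up, 0.014 at its stop; a spring brings it up (1 N at the start, 3 N at the stop). The door is free once it is below about 0.0085; it must stay so until the door has passed 0.24 rad.
- catch_arm (a point): Top of the catch arm, a steel strip on the door's inside, 30 mm wide along the door, seen and reached from above in the gap between door and cabinet front. The point is 190 mm from the hinge along the door, 12 mm from its inner face, 23 mm below its top edge, and moves with door and arm. Same axes as door_hinge.
- tray_floor (a point): Centre of the round wooden tray's floor, fixed, floor 10 mm above the table, inner radius 114 mm, rim 18 mm high and 6 mm thick.
- tumbler_mid (a point): Glass tumbler on the tray, radius 34, 85 mm high; its centre. Bystander.
- glass2_mid (a point): A like tumbler on the table, radius 34, 85 mm high; its centre. Bystander.
- coasters_center (a point): Stack of round cork coasters, radius 46, 32 mm high; its centre. Bystander.
- pitcher_mid (a point): Glass pitcher, radius 58 (handle to 91), 190 mm high; its centre. Bystander.
- shaker_mid (a point): Steel shaker, radius 43, 207 mm high; its centre. Bystander.
- bottle_mid (a point): Green glass bottle, radius 36, 270 mm high; its centre. Bystander.
- key: The key, origin in the middle of the grip's foot, axes as at key_grip.

How it is judged:
By the outcome, as a careful person would: the job done as asked, in the order asked, and still so for the second after the job is handed in, with the robot touching nothing.
It also fails if it takes over 72 s, if anything falls off the work surface, if the arm or the gripper's body presses on something with over 40 N, if the wrist force passes 120 N, or if a joint passes its speed limit or range.

## Working session

There is one attempt and no reset: what is moved stays moved. The work goes in short steps, Python scripts to look and compute and a tool call to move; the robot and the scene stay as the last step left them, time stands still between calls to the robot, and variables do not carry over. Pictures are saved under pics/ and viewed, at most 14 in all, crops included, and the job is handed in when it is done.

Besides the shell and the picture viewer there is one more tool, called after "Call:" as name(argument=value, ...), one argument or row to a line, values as JSON. arm_command: Moves the arm, as the interface text tells. Its arguments: {"type":"object","properties":{"moves":{"type":"array"},"fingers":{"type":"number"},"squeeze":{"type":"number"}},"required":["moves"]}

```bash
mkdir -p pics; ls; cat > h.py <<'E'
import numpy as np, cv2
from scipy.spatial.transform import Rotation as R
from bench import r
def cam(n):
    i=r.camera_info(n); return i
def att(i):
    a=np.array(i["attitude"],float)
    return a if a.shape==(3,3) else R.from_quat(a).as_matrix()
def ray(i,u,v):
    d=np.array([(u-i["cx"])/i["fx"],(v-i["cy"])/i["fy"]]); s=d.copy()
    for _ in range(20): s=d/(1+i["k1"]*(s@s))
    return np.array(i["origin"]),att(i)@np.array([s[0],-s[1],-1])
def onz(i,u,v,z):
    o,d=ray(i,u,v); return o+d*(z-o[2])/d[2]
def proj(i,p):
    q=att(i).T@(np.array(p)-np.array(i["origin"])); s=np.array([q[0],-q[1]])/-q[2]
    s=s*(1+i["k1"]*(s@s)); return np.array([s[0]*i["fx"]+i["cx"],s[1]*i["fy"]+i["cy"]])
def snap(n,f,crop=None,k=1):
    i=r.camera_info(n); p=r.camera(n)
    b=cv2.cvtColor(p,cv2.COLOR_RGB2BGR); np.save(f"pics/{f}.npy",p)
    if crop: x,y,w,h=crop; b=b[y:y+h,x:x+w]
    if k!=1: b=cv2.resize(b,None,fx=k,fy=k,interpolation=cv2.INTER_CUBIC)
    cv2.imwrite(f"pics/{f}.png",b); return i,p
E
python3 - <<'E'
from h import *
for n in("top","scene","wrist"):
    i,p=snap(n,n+"0"); print(n,i)
print(r.read_state())
E
```

```text
pics
top {'fx': 494.9757886091889, 'fy': 494.9757886091889, 'cx': 312.1686282218541, 'cy': 197.85715426637518, 'k1': 0.04528182073197276, 'origin': array([0.39666553, 0.08521639, 1.42809042]), 'attitude': array([-0.04846606,  0.04531686,  0.7151273 , -0.69583789])}
scene {'fx': 467.08461267008494, 'fy': 467.08461267008494, 'cx': 328.80130719193534, 'cy': 197.63875742905668, 'k1': -0.07093241405499581, 'origin': array([ 0.98586886, -0.39645562,  1.16428346]), 'attitude': array([0.24447829, 0.09435067, 0.33302274, 0.9057727 ])}
wrist {'fx': 313.68051172097057, 'fy': 313.68051172097057, 'cx': 323.70572012330956, 'cy': 197.63727965745844, 'k1': -0.01931686118726035, 'origin': array([0.08641146, 0.62380502, 0.38439563]), 'attitude': array([-0.10841329, -0.08398901,  0.6049307 ,  0.78437954])}
{'time': 0.15, 'joint_positions': array([-1.33762678,  0.33272779, -0.06470561,  1.46071336,  0.02159228,
        1.34987538, -0.08852264]), 'joint_vel': array([-0.00061872, -0.00201177, -0.00043846, -0.00178102,  0.00017969,
        0.00037979, -0.00062827]), 'joint_torque': array([ 1.49867861e-03, -6.23634839e+01,  2.52930389e-02, -3.90136814e+01,
       -6.12709369e-02,  3.72031960e-02,  6.41658153e-05]), 'ee_pos': array([0.15804329, 0.60440838, 0.22195276]), 'eef_rot': array([ 1.27537874e-01,  9.91833568e-01, -5.12126102e-04, -4.94810320e-05]), 'ft_force': array([-0.39290822,  0.26534327,  0.97257187]), 'torque': array([0.00126699, 0.0147196 , 0.04911052]), 'grip_force': 0.0, 'width': 0.08695024161629925}
```

View pics/top0.png

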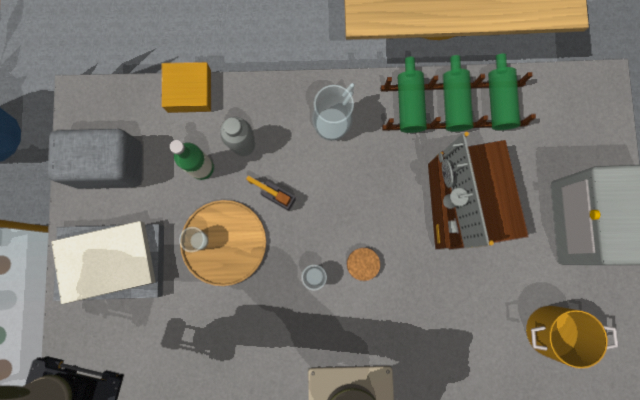

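View pics/scene0.png

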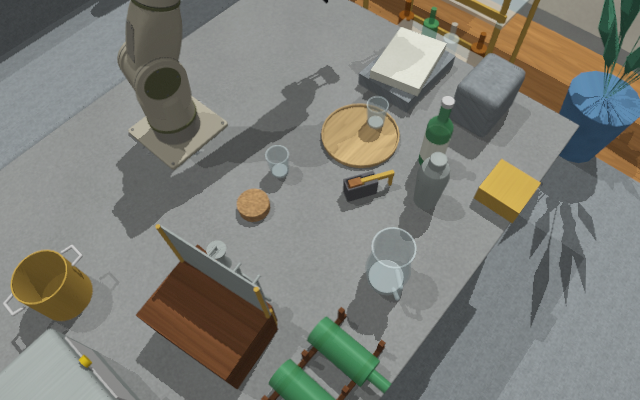

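```bash
python3 - <<'E'
from h import *
t=cv2.imread("pics/top0.png"); s=cv2.imread("pics/scene0.png")
a=cv2.resize(t[165:220,235:310],(400,293),interpolation=cv2.INTER_CUBIC)
b=cv2.resize(t[125:260,420:535],(400,470),interpolation=cv2.INTER_CUBIC)
c=cv2.resize(s[160:210,335:410],(400,267),interpolation=cv2.INTER_CUBIC)
d=cv2.resize(s[210:390,130:290],(400,450),interpolation=cv2.INTER_CUBIC)
L=np.zeros((600,400,3),np.uint8); 
o=np.zeros((770,800,3),np.uint8); o[:293,:400]=a; o[300:770,:400]=b; o[:267,400:]=c; o[300:750,400:]=d
cv2.imwrite("pics/m.png",cv2.resize(o,(623,600),interpolation=cv2.INTER_AREA))
i=r.camera_info("top")
print("holder",onz(i,283,195,.066),"tip",onz(i,250,178,.06),"cab",onz(i,463,190,.14),"tray",onz(i,224,242,.02),"tumb",onz(i,190,239,.08))
E
```

```text
holder [0.58884545 0.1696512  0.066     ] tip [0.64037034 0.26156859 0.06      ] cab [ 0.57847781 -0.30620208  0.14      ] tray [0.46548583 0.34217244 0.02      ] tumb [0.47332641 0.42322558 0.08      ]
```

View pics/m.png

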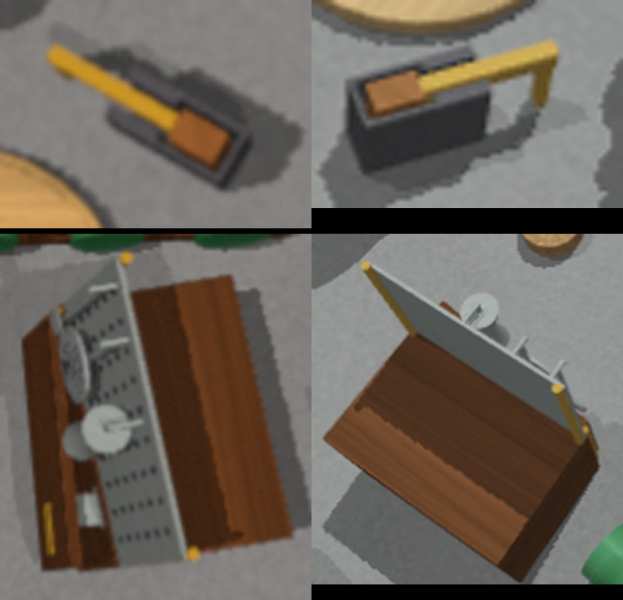

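```bash
cat > key.py <<'E'
from h import *
def blobs(p,box,lo,hi,minA=8):
    h=cv2.cvtColor(p,cv2.COLOR_RGB2HSV); m=cv2.inRange(h,lo,hi); k=np.zeros_like(m); x,y,w,hh=box; k[y:y+hh,x:x+w]=m[y:y+hh,x:x+w]
    n,l,s,c=cv2.connectedComponentsWithStats(k); return k,[(s[j],c[j]) for j in range(1,n) if s[j][4]>=minA]
E
python3 - <<'E'
from key import *
i=r.camera_info("top"); p=np.load("pics/top0.npy")
print(cv2.cvtColor(p,cv2.COLOR_RGB2HSV)[[183,186,198],[258,268,285]])
m,b=blobs(p,(235,165,75,55),(14,140,100),(30,255,255)); print("bar",b)
mb=m
pts=np.argwhere(m)[:,::-1]
w=np.array([onz(i,u,v,.064)[:2] for u,v in pts]); c=w.mean(0); d=np.linalg.svd(w-c)[2][0]
if d[1]<0:d=-d
e=(w-c)@d; print("bar c",c,"dir",d,np.degrees(np.arctan2(d[1],d[0])),"ext",c+d*e.min(),c+d*e.max(),e.max()-e.min(),np.percentile((w-c)@[-d[1],d[0]],[2,98]))
m,b=blobs(p,(270,180,35,35),(4,120,60),(13,255,255)); print("grip",b)
for s_,c_ in b: print(onz(i,*c_,.066))
j=r.camera_info("scene"); q=np.load("pics/scene0.npy")
m,b=blobs(q,(335,160,75,50),(4,120,60),(13,255,255)); print("gripscene",b,[onz(j,*c_,.066) for s_,c_ in b])
m,b=blobs(q,(335,160,75,50),(14,140,100),(30,255,255)); print("barscene",b)
s=r.read_state(); M=R.from_quat(s["eef_rot"]).as_matrix(); print(s["ee_pos"],M)
E
```

```text
[[ 20 207 200]
 [ 18 117  83]
 [ 13 183 145]]
bar [(array([247, 176,  33,  22, 176], dtype=int32), array([262.89204545, 186.30113636])), (array([282, 198,   4,   4,   8], dtype=int32), array([283.125, 199.5  ])), (array([235, 205,  10,   4,  17], dtype=int32), array([239.23529412, 206.17647059])), (array([241, 208,  13,  12,  65], dtype=int32), array([247.61538462, 214.90769231])), (array([235, 210,   9,  10,  38], dtype=int32), array([237.65789474, 215.10526316]))]
bar c [0.58320329 0.24570715] dir [-0.75191877  0.65925577] 138.7568619624339 ext [0.62341626 0.21044984] [0.52204806 0.29932589] 0.13481270460519565 [-0.05296663  0.05852016]
grip [(array([275, 191,  16,  15, 117], dtype=int32), array([282.98290598, 197.95726496]))]
[0.58055709 0.16985737 0.066     ]
gripscene [(array([352, 184,  10,   3,  11], dtype=int32), array([356.36363636, 185.09090909]))] [array([0.59306346, 0.16729764, 0.066     ])]
barscene [(array([348, 171,  46,  16, 236], dtype=int32), array([369.05932203, 178.22457627])), (array([389, 176,   4,   9,  14], dtype=int32), array([390.64285714, 180.21428571]))]
[0.15804329 0.60440838 0.22195276] [[-9.67468176e-01  2.52992639e-01 -2.28784846e-04]
 [ 2.52992740e-01  9.67467657e-01 -1.00326631e-03]
 [-3.24770515e-05 -1.02850913e-03 -9.99999471e-01]]
```

```bash
cat >> key.py <<'E'
def go(x,y,z,ang=None):
    """print shift in tool axes (cm) to reach world xyz at present yaw, then turn (deg) to put tool y at ang"""
    s=r.read_state(); M=R.from_quat(s["eef_rot"]).as_matrix(); y0=np.degrees(np.arctan2(M[1,1],M[0,1]))
    sh=M.T@(np.array([x,y,z])-s["ee_pos"])*100
    print("yaw",round(y0,2),"shift cm",sh.round(2),"turn",None if ang is None else round(-((ang-y0+180)%360-180),2))
E
python3 - <<'E'
from key import *
i=r.camera_info("top"); p=np.load("pics/top0.npy"); j=r.camera_info("scene")
m,b=blobs(p,(235,165,50,40),(14,140,100),(30,255,255)); n,l=cv2.connectedComponents(m)
pts=np.argwhere(l==l[186,263])[:,::-1]
w=np.array([onz(i,u,v,.064)[:2] for u,v in pts]); c=w.mean(0); d=np.linalg.svd(w-c)[2][0]; d*=np.sign(d[1])
e=(w-c)@d; print("bar",c,np.degrees(np.arctan2(d[1],d[0])),c+d*e.min(),c+d*e.max(),np.ptp(e))
g=onz(i,282.98,197.96,.066)[:2]
end=c+d*e.max(); print("grip->end",end-g,np.linalg.norm(end-g),np.degrees(np.arctan2(*(end-g)[::-1])),"grasp pt",g+(end-g)/np.linalg.norm(end-g)*.086)
def show(n,u,v,z): print(n,onz(i,u,v,z).round(3))
show("shaker",233,126,.207);show("bottle",177,146,.27);show("pitcher",334,125,.0);show("glass2",314,278,.085);show("coaster",364,264,.032)
h=cv2.cvtColor(p,cv2.COLOR_RGB2HSV)
for n,u,v,z in[("panelA",466.5,134,.315),("panelB",491.2,242.9,.315)]: show(n,u,v,z)
def px(a,b_): return a/.779/3.478+420,(b_/.779-300)/3.478+125
for n,a,b_ in[("backA",233,277),("backB",292,535),("doorfree",75,570),("doorhinge",60,310)]: show(n,*px(a,b_),.14)
show("catch",*px(88,510),.117)
go(.627,.242,.26,147)
E
```

```text
bar [0.61520044 0.22540182] 58.44948937581713 [0.58830483 0.1815989 ] [0.64235594 0.269628  ] 0.1032988036138524
grip->end [0.06180628 0.09976241] 0.11735652884908197 58.220347626291336 grasp pt [0.6258419  0.24297245]
shaker [0.749 0.284 0.207]
bottle [0.685 0.408 0.27 ]
pitcher [0.803 0.018 0.   ]
glass2 [0.36  0.09  0.085]
coaster [ 0.393 -0.051  0.032]
panelA [ 0.683 -0.269  0.315]
panelB [ 0.433 -0.307  0.315]
backA [ 0.706 -0.427  0.14 ]
backB [ 0.454 -0.462  0.14 ]
doorfree [ 0.426 -0.257  0.14 ]
doorhinge [ 0.678 -0.258  0.14 ]
catch [ 0.484 -0.279  0.117]
yaw 75.35 shift cm [-54.54 -23.2   -3.78] turn -71.65
```

Call:
arm_command(
  moves=[-2.5,-1.0,-0.2,0,-3.6,-1.6,-0.3,0,-3.6,-1.6,-0.3,0,-3.6,-1.6,-0.3,0,-3.6,-1.6,-0.3,0,-3.6,-1.6,-0.3,0,-3.6,-1.6,-0.3,0,-3.6,-1.6,-0.3,0,-3.6,-1.6,-0.3,0,-3.6,-1.6,-0.3,0,-3.6,-1.6,-0.3,0,-3.6,-1.6,-0.3,0],
  fingers=60,
  squeeze=50,
)

```text
time: 1.15
ee_pos: [0.5195, 0.3167, 0.2576]
eef_rot: [0.127, 0.992, -0.0, -0.0]
ft_force: [0.6, -0.1, -0.4]
width: 0.0523
grip_force: 0.0
```

Call:
arm_command(
  moves=[-3.6,-1.5,-0.3,0,-3.6,-1.5,-0.1,0,-3.6,-1.2,0,0,0,0,0,-7,0,0,0,-7,0,0,0,-7,0,0,0,-7,0,0,0,-7,0,0,0,-7,0,0,0,-7,0,0,0,-7,0,0,0,-7],
)

```text
time: 2.15
ee_pos: [0.6121, 0.2502, 0.2612]
eef_rot: [-0.412, 0.911, 0.0, -0.0]
ft_force: [-0.0, -0.6, 1.1]
width: 0.0522
grip_force: 0.0
```

```bash
python3 - <<'E'
from key import *
s=r.read_state(); print(s["time"],s["ee_pos"],s["joint_positions"].round(2))
go(.6258,.243,.20,148.3)
snap("wrist","w1")
E
```

```text
2.15 [0.61208846 0.25021051 0.26116315] [-0.53  0.4   0.1   1.3  -0.04  1.45  1.99]
yaw 138.69 shift cm [-0.37 -1.51  6.12] turn -9.61
```

View pics/w1.png

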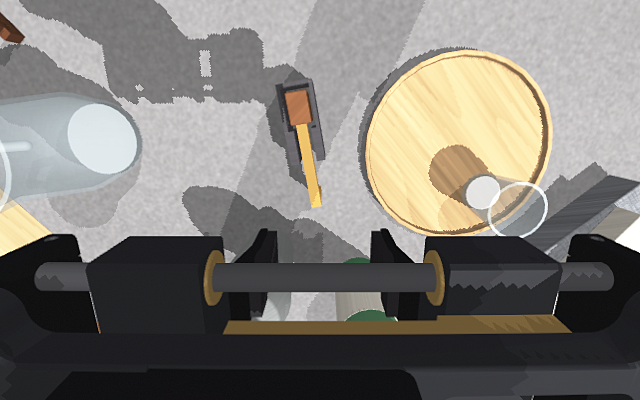

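```bash
python3 - <<'E'
from key import *
i=r.camera_info("wrist"); p=np.load("pics/w1.npy")
m,b=blobs(p,(270,70,60,140),(14,100,80),(35,255,255)); n,l=cv2.connectedComponents(m)
big=max(range(1,n),key=lambda k:(l==k).sum()); pts=np.argwhere(l==big)[:,::-1]
w=np.array([onz(i,u,v,.064)[:2] for u,v in pts]); c=w.mean(0); d=np.linalg.svd(w-c)[2][0]; d*=np.sign(d[1])
e=(w-c)@d; print("bar",len(pts),c,np.degrees(np.arctan2(d[1],d[0])),c+d*e.min(),c+d*e.max(),np.ptp(e))
m,b=blobs(p,(270,70,60,140),(3,100,60),(13,255,255),30); print([(x[0],onz(i,*x[1],.066)) for x in b])
# tray: wood mask outer contour -> ellipse of rim
h=cv2.cvtColor(p,cv2.COLOR_RGB2HSV); m=cv2.inRange(h,(12,50,60),(30,255,255)); m[:, :350]=0; m[:,560:]=0; m[238:]=0
cs=max(cv2.findContours(m,0,1)[0],key=cv2.contourArea)[:,0]
from scipy.optimize import least_squares
q=np.array([onz(i,u,v,.018)[:2] for u,v in cs if v<225])
f=least_squares(lambda a:np.hypot(*(q-a[:2]).T)-a[2],[.466,.342,.12],loss="soft_l1",f_scale=.002); print("tray",f.x,np.median(abs(f.fun)))
print("tumbler base",onz(i,484,192,.012))
E
```

```text
bar 952 [0.61753488 0.23033844] 59.264487792120626 [0.59336012 0.18968092] [0.64344882 0.27392094] 0.09800642071584315
[(array([284,  90,  29,  36, 774], dtype=int32), array([0.58346248, 0.1748649 , 0.066     ]))]
tray [0.4644764  0.34166943 0.1167502 ] 0.003052971825206363
tumbler base [0.46921803 0.41987166 0.012     ]
```

```bash
python3 - <<'E'
from key import *
go(.6275,.2467,.037,148.8)
E
```

```text
yaw 139.21 shift cm [-0.76 -1.39 22.42] turn -9.59
```

Call:
arm_command(
  moves=[-0.4,-0.7,2.5,0,-0.4,-0.7,2.5,0,0,0,2.5,-5,0,0,2.5,-4.6,0,0,2.5,0,0,0,2.5,0,0,0,2.5,0,0,0,2,0,0,0,1.5,0,0,0,0.9,0,0,0,0.5,0,0,0,0,0],
)

```text
time: 3.2
ee_pos: [0.6276, 0.2468, 0.0367]
eef_rot: [-0.484, 0.875, 0.0, -0.001]
ft_force: [-0.7, 0.1, 0.1]
width: 0.0521
grip_force: 0.0
```

Call:
arm_command(
  moves=[0,0,0,0,0,0,0,0,0,0,0,0,0,0,0,0,0,0,0,0],
  fingers=0,
  squeeze=55,
)

```text
time: 3.62
ee_pos: [0.6283, 0.2471, 0.0381]
eef_rot: [-0.484, 0.875, 0.0, 0.0]
ft_force: [0.2, -0.1, -0.4]
width: 0.0268
grip_force: 0.0
```

Call:
arm_command(
  moves=[0,0,0,0,0,0,0,0,0,0,0,0,0,0,0,0,0,0,0,0,0,0,0,0],
)

```text
time: 4.12
ee_pos: [0.6281, 0.2469, 0.0377]
eef_rot: [-0.484, 0.875, 0.0, 0.0]
ft_force: [-0.9, -0.9, 0.7]
width: 0.011
grip_force: 55.0
```

Call:
arm_command(
  moves=[0,0,-0.2,0,0,0,-0.5,0,0,0,-1,0,0,0,-1,0,0,0,-1.2,0,0,0,-1.2,0,0,0,-1.2,0,0,0,-1.2,0,0,0,-1.2,0,0,0,-1,0,0,0,-0.5,0,0,0,0,0],
)

```text
time: 5.12
ee_pos: [0.6286, 0.2472, 0.1412]
eef_rot: [-0.484, 0.875, -0.0, 0.001]
ft_force: [-0.1, 0.3, -1.6]
width: 0.0113
grip_force: 55.0
```

```bash
python3 - <<'E'
from key import *
s=r.read_state(); print(s["time"],s["ee_pos"],s["width"],s["grip_force"],s["ft_force"])
snap("wrist","w2",(220,60,220,200),3)
E
```

```text
5.1167 [0.62863374 0.24720399 0.14118379] 0.011294108184332378 54.98599659651518 [-0.09330255  0.2855119  -1.62703099]
```

View pics/w2.png

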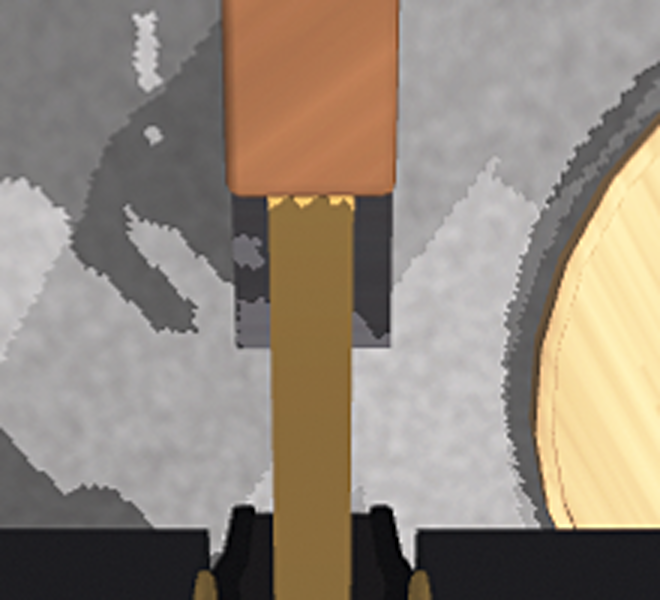

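Call:
arm_command(
  moves=[2,-1,0,0,3.2,-1.5,0,0,3.2,-1.5,0,0,3.2,-1.5,0,0,3.2,-1.5,0,0,3.2,-1.5,0,0,3.2,-1.5,0,0,2.5,-1.2,0,0,1.5,-0.7,0,0,0,0,0,6,0,0,0,6,0,0,0,6],
)

```text
time: 6.17
ee_pos: [0.5945, -0.0305, 0.1386]
eef_rot: [-0.339, 0.941, 0.0, -0.001]
ft_force: [-0.6, -0.3, -2.5]
width: 0.0114
grip_force: 55.0
```

Call:
arm_command(
  moves=[0,0,1,6,0,0,1,6,0,0,1,6,0,0,1.2,6,0,0,1.2,6,0,0,1.2,6,0,0,1,4.8,0,0,1,0,0,0,0.7,0,0,0,0.4,0,0,0,0.3,0,0,0,0.2,0],
)

```text
time: 7.17
ee_pos: [0.5952, -0.0299, 0.0375]
eef_rot: [0.007, 1.0, 0.0, 0.0]
ft_force: [-7.5, 0.2, 15.5]
width: 0.0115
grip_force: 55.0
```

```bash
python3 - <<'E'
from key import *
s=r.read_state(); print(s["time"],s["ee_pos"],s["width"],s["grip_force"],s["ft_force"],s["torque"])
go(.60,-.03,.038,90)
E
```

```text
7.1667 [ 0.59524556 -0.02985114  0.03750156] 0.01152320764773392 54.98592618852854 [-7.53936115  0.19185483 15.5239601 ] [0.05599049 1.51454118 0.01737828]
yaw 89.21 shift cm [-0.48 -0.01 -0.05] turn -0.79
```

Call:
arm_command(
  moves=[0,0,0,0,0,0,0,0,0,0,0,0,0,0,0,0,0,0,0,0,0,0,-1,0,0,0,-2,0,0,0,-2,0,0,0,-1,0,0,0,-0.5,0],
  fingers=70,
)

```text
time: 8.0
ee_pos: [0.5962, -0.0298, 0.1048]
eef_rot: [0.007, 1.0, 0.0, 0.002]
ft_force: [0.2, 0.5, 0.4]
width: 0.06
grip_force: 0.0
```

```bash
cat >> key.py <<'E'
def keyw(f):
    i,p=snap("wrist",f)
    h=cv2.cvtColor(p,cv2.COLOR_RGB2HSV)
    mg=cv2.inRange(h,(3,90,50),(13,255,255)); mg[238:]=0
    n,l,s,c=cv2.connectedComponentsWithStats(mg); o=np.argsort(-s[1:,4])[:3]+1
    for k in o: print("grip?",s[k],c[k].round(1),onz(i,*c[k],.066).round(4))
    mb=cv2.inRange(h,(14,120,60),(30,255,255)); mb[238:]=0
    n,l,s,c=cv2.connectedComponentsWithStats(mb); o=np.argsort(-s[1:,4])[:3]+1
    for k in o:
        w=np.array([onz(i,u,v,.064)[:2] for v,u in np.argwhere(l==k)]); cc=w.mean(0); d=np.linalg.svd(w-cc,full_matrices=False)[2][0]; e=(w-cc)@d
        print("bar?",s[k],np.degrees(np.arctan2(d[1],d[0])).round(2),(cc+d*e.min()).round(4),(cc+d*e.max()).round(4))
E
python3 - <<'E'
from key import *
s=r.read_state(); print(s["time"],s["ee_pos"],s["width"],s["ft_force"])
keyw("w3"); go(.509,-.029,.021)
E
```

```text
8.0 [ 0.59615475 -0.02984417  0.10481494] 0.06000466816976856 [0.23241408 0.47114704 0.37726608]
grip? [   0    0   71  238 8891] [ 22.7 151.6] [ 0.5448 -0.2241  0.066 ]
grip? [ 304   57   39   61 2358] [323.   86.9] [ 0.5092 -0.0281  0.066 ]
bar? [ 314  118   19  120 1883] -0.68 [ 0.5276 -0.0282] [ 0.6083 -0.0292]
bar? [326 127   1   1   1] 0.0 [ 0.5332 -0.0266] [ 0.5332 -0.0266]
bar? [320 129   1   1   1] 0.0 [ 0.5344 -0.0304] [ 0.5344 -0.0304]
yaw 89.14 shift cm [ 8.73 -0.06  8.34] turn None
```

View pics/w3.png

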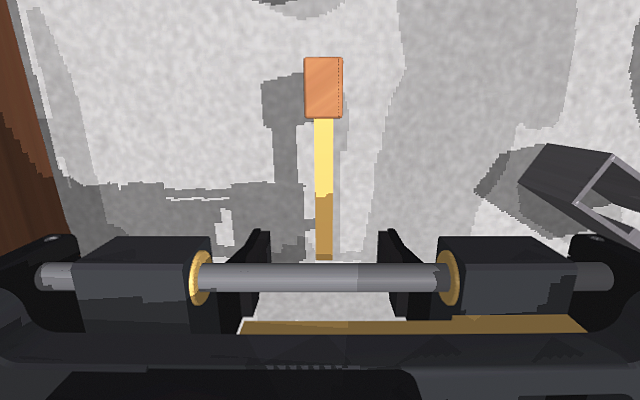

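Call:
arm_command(
  moves=[1.5,0,0,0,3,0,0,0,3,0,0,0,1.2,0,0,0,0,0,1.5,0,0,0,2,0,0,0,2,0,0,0,1.4,0,0,0,1,0,0,0,0.4,0],
)

```text
time: 8.88
ee_pos: [0.5068, -0.0285, 0.0176]
eef_rot: [0.007, 1.0, -0.0, -0.001]
ft_force: [-0.9, 0.6, 0.0]
width: 0.061
grip_force: 0.0
```

Call:
arm_command(
  moves=[0,0,0,0,0,0,0,0,0,0,0,0,0,0,0,0,0,0,0,0,0,0,0,0,0,0,0,0,0,0,0,0,0,0,0,0,0,0,0,0],
  fingers=0,
  squeeze=60,
)

```text
time: 9.72
ee_pos: [0.5083, -0.0284, 0.0198]
eef_rot: [0.007, 1.0, 0.0, 0.0]
ft_force: [-1.6, 1.3, 5.7]
width: 0.0236
grip_force: 60.0
```

Call:
arm_command(
  moves=[0,0,-0.5,0,0,0,-1.5,0,0,0,-3,0,0,0,-3,0,0,0,-3,0,0,-2.7,-3,0,0,-2.7,-3,0,0,-2.7,-3,0,0,-2.7,-3,0,0,-2.7,-2.5,0,0,-2.7,-1.5,0,0,0,0,0],
)

```text
time: 10.72
ee_pos: [0.5053, -0.197, 0.2932]
eef_rot: [0.011, 1.0, -0.002, 0.002]
ft_force: [-1.0, -0.5, -2.8]
width: 0.0238
grip_force: 60.0
```

```bash
python3 - <<'E'
from key import *
s=r.read_state(); print(s["time"],s["ee_pos"],s["width"],s["ft_force"],s["joint_positions"].round(2))
i,p=snap("wrist","w4"); print({k:i[k] for k in("origin","attitude")})
E
```

```text
10.7167 [ 0.505264   -0.19704418  0.29321464] 0.023760969949500076 [-1.00700481 -0.5205512  -2.83701558] [-0.1   0.11  0.42  1.59 -0.04  1.44  1.88]
{'origin': array([ 0.43042718, -0.19436703,  0.45541822]), 'attitude': array([-0.10039577, -0.09704374,  0.69200681,  0.70825827])}
```

View pics/w4.png

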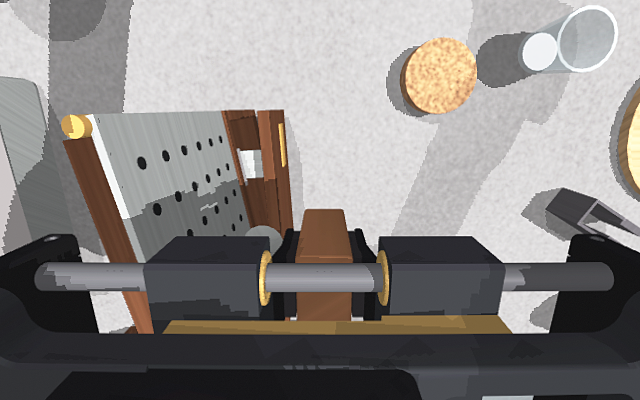

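```bash
python3 - <<'E'
import cv2
b=cv2.imread("pics/w4.png")[95:255,205:305]
cv2.imwrite("pics/w4c.png",cv2.resize(b,None,fx=3.7,fy=3.7,interpolation=cv2.INTER_CUBIC))
E
```

```text
(no output)
```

View pics/w4c.png

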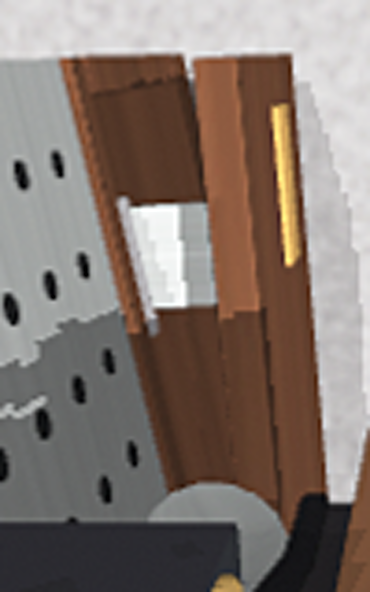

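```bash
python3 - <<'E'
from key import *
i=r.camera_info("wrist")
def P(n,a,b,z): q=onz(i,a/3.7+205,b/3.7+95,z); print(n,q.round(4)); return q
fi=P("free inner",195,58,.14); fo=P("free outer",240,58,.14)
ji=P("in2",222,318,.14); jo=P("out2",262,310,.14)
for a,b in((fi,ji),(fo,jo)): print(np.degrees(np.arctan2(*(b-a)[:2][::-1])),np.linalg.norm(b-a))
P("cab front corner",185,58,.14);P("panel/cab corner",62,60,.14); P("brown strip edge",100,210,.14)
for n,a,b in(("s1",132,203),("s2",208,203),("s3",215,305),("s4",155,308)): P(n,a,b,.117)
P("lip top",122,198,.117);P("lip bot",150,330,.117)
print("pan", onz(i,97,117,.315),onz(i,80,127,.315))
E
```

```text
free inner [ 0.4316 -0.2554  0.14  ]
free outer [ 0.4319 -0.2436  0.14  ]
in2 [ 0.5012 -0.2533  0.14  ]
out2 [ 0.4992 -0.242   0.14  ]
1.7137956199598827 0.0695927041008863
1.3263911433229727 0.06728489254414442
cab front corner [ 0.4316 -0.258   0.14  ]
panel/cab corner [ 0.4313 -0.2902  0.14  ]
brown strip edge [ 0.4706 -0.2841  0.14  ]
s1 [ 0.4717 -0.2814  0.117 ]
s2 [ 0.4722 -0.2594  0.117 ]
s3 [ 0.5024 -0.2596  0.117 ]
s4 [ 0.5029 -0.2775  0.117 ]
lip top [ 0.4702 -0.2842  0.117 ]
lip bot [ 0.5095 -0.2795  0.117 ]
pan [ 0.43200618 -0.2897421   0.315     ] [ 0.43600734 -0.298224    0.315     ]
```

Call:
arm_command(
  moves=[0.2,1.5,0,0,0.3,3,0,0,0.5,3.5,0,0,0.5,3.5,0,0,0.3,2.5,0,0,0,1,0,6,0,0,0,6.8,0,0,-0.8,6.8,0,0,0,6.8,0,0,0,6.8,0,0,0,6.8,0,0,0,6.8],
)

```text
time: 11.77
ee_pos: [0.4893, -0.0392, 0.2966]
eef_rot: [0.406, 0.914, -0.0, -0.001]
ft_force: [-0.7, -0.3, -2.7]
width: 0.0236
grip_force: 60.0
```

Call:
arm_command(
  moves=[0,0,1.0,6.8,0,0,2,6.8,0,0,2,6.8,0,0,2,6.8,0,0,2,6.8,0,0,1.2,4.5,0,0,0.8,0,0,0,0,0],
)

```text
time: 12.43
ee_pos: [0.4885, -0.0395, 0.1854]
eef_rot: [0.682, 0.732, -0.001, -0.001]
ft_force: [0.8, -0.3, -2.5]
width: 0.0237
grip_force: 60.0
```

```bash
python3 - <<'E'
from key import *
s=r.read_state(); print(s["time"],s["ee_pos"],s["width"],s["ft_force"],s["joint_positions"].round(2))
go(.4844,-.156,.185,1.6)
E
```

```text
12.4333 [ 0.48853161 -0.03951858  0.18543312] 0.023678915203420005 [ 0.76592595 -0.26385043 -2.48093585] [-0.27  0.06  0.27  1.87 -0.02  1.22  0.07]
yaw 4.06 shift cm [-11.59  -1.24   0.05] turn 2.46
```

Call:
arm_command(
  moves=[0,0,0,2.5,-1.5,-0.1,0,0,-2,-0.1,0,0,-2,-0.1,0,0,-2,-0.1,0,0,-2,-0.1,0,0,-1.4,-0.1,0,0,-0.7,-0.1,0,0,0,0,0,0],
)

```text
time: 13.18
ee_pos: [0.4856, -0.1576, 0.1881]
eef_rot: [0.699, 0.715, 0.0, 0.0]
ft_force: [-0.6, -0.3, -1.8]
width: 0.0238
grip_force: 60.0
```

```bash
python3 - <<'E'
from key import *
s=r.read_state(); print(s["time"],s["ee_pos"],s["ft_force"])
go(.4844,-.156,.185,1.6)
i,p=snap("top","t5"); j,q=snap("scene","s5")
T=s["ee_pos"]; M=R.from_quat(s["eef_rot"]).as_matrix(); kx=-M[:,0]
for n,c in(("top",i),("scene",j)):
    print(n,[proj(c,T+kx*d+np.array([0,0,z])).round(1).tolist() for d,z in((.02,.044),(.116,.044),(.110,-.02),(0,.046))])
a=cv2.resize(p[130:260,415:515],(400,520),interpolation=cv2.INTER_CUBIC); b=cv2.resize(q[190:320,150:250],(400,520),interpolation=cv2.INTER_CUBIC)
cv2.imwrite("pics/m5.png",cv2.cvtColor(np.hstack([a,b]),cv2.COLOR_RGB2BGR))
E
```

```text
13.1833 [ 0.48561439 -0.15760605  0.18808257] [-0.57971994 -0.28778229 -1.83170799]
yaw 1.34 shift cm [ 0.16 -0.12  0.31] turn -0.26
top [[423.2, 223.7], [463.2, 221.7], [453.4, 224.0], [415.1, 224.1]]
scene [[227.1, 219.2], [196.0, 249.3], [205.0, 258.8], [233.2, 212.7]]
```

View pics/m5.png

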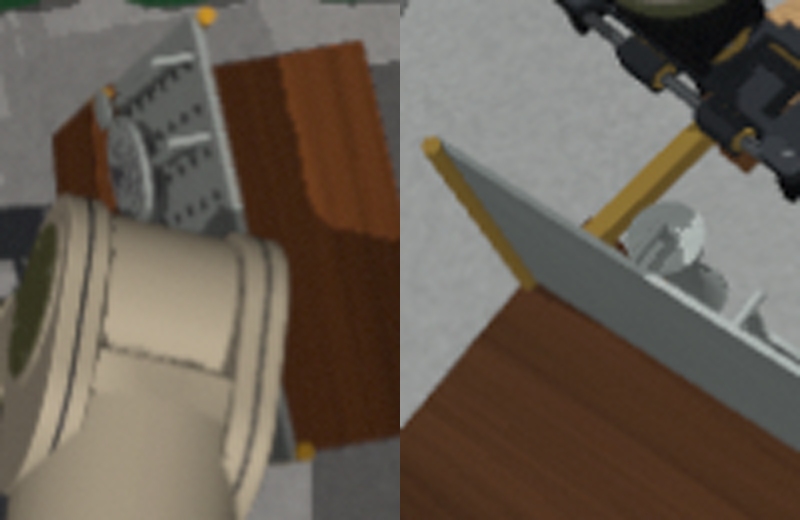

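Call:
arm_command(
  moves=[0.15,-0.1,0.5,0,0,0,1,0,0,0,1,0,0,0,1,0,0,0,0.8,0,0,0,0.5,0,0,0,0,0,0,0,0,0],
)

```text
time: 13.95
ee_pos: [0.4845, -0.1549, 0.1393]
eef_rot: [0.699, 0.715, -0.0, -0.0]
ft_force: [1.1, 0.4, -2.3]
width: 0.0239
grip_force: 60.0
```

Call:
arm_command(
  moves=[0,0,0.3,0,0,0,0.2,0,0,0,0.2,0,0,0,0.2,0,0,0,0.2,0,0,0,0.2,0,0,0,0,0,0,0,0,0],
)

```text
time: 14.62
ee_pos: [0.4848, -0.1549, 0.1266]
eef_rot: [0.699, 0.715, 0.0, 0.0]
ft_force: [0.2, 0.5, 0.3]
width: 0.0237
grip_force: 60.0
```

```bash
python3 - <<'E'
from key import *
s=r.read_state(); print(s["time"],s["ee_pos"],s["ft_force"],s["torque"])
go(.4844,-.156,.125,1.6)
E
```

```text
14.6167 [ 0.48475339 -0.15490571  0.12657055] [0.15193199 0.54097874 0.3108745 ] [-0.32106856 -0.19211852  0.07480518]
yaw 1.35 shift cm [-0.11 -0.04  0.16] turn -0.25
```

Call:
arm_command(
  moves=[0,0,0.1,0,0,0,0.1,0,0,0,0,0,0,0,0,0],
)

```text
time: 14.95
ee_pos: [0.4847, -0.1549, 0.1246]
eef_rot: [0.699, 0.715, 0.0, 0.0]
ft_force: [0.1, -0.5, 1.3]
width: 0.0238
grip_force: 60.0
```

```bash
python3 - <<'E'
from key import *
for k in range(3):
    s=r.read_state(); print(s["time"],s["ee_pos"],s["ft_force"],s["torque"]); r.camera("wrist")
E
```

```text
14.95 [ 0.48471967 -0.15485943  0.12456378] [ 0.06986246 -0.46356981  1.34879244] [-0.33338965 -0.22573436  0.11147017]
15.0 [ 0.48471319 -0.15487519  0.12455857] [ 0.29879889 -0.66426355 -0.05164529] [-0.32570882 -0.1609884   0.13134786]
15.05 [ 0.48470996 -0.15487739  0.12458285] [1.4049073  0.68142795 1.58327859] [-0.37016842 -0.27336646  0.13634373]
```

Call:
arm_command(
  moves=[0.2,0,0,0,0.2,0,0,0,0.2,0,0,0,0.2,0,0,0,0.33,0.18,0,1,0.33,0.18,0,1,0.33,0.18,0,1,0.33,0.18,0,1],
)

```text
time: 15.77
ee_pos: [0.4921, -0.1332, 0.1246]
eef_rot: [0.724, 0.69, 0.0, 0.0]
ft_force: [1.0, -0.7, 1.8]
width: 0.0238
grip_force: 60.0
```

```bash
python3 - <<'E'
from key import *
s=r.read_state(); print(s["time"],s["ee_pos"],s["ft_force"],s["torque"],s["width"])
E
```

```text
15.7667 [ 0.49206613 -0.13321444  0.12455454] [ 1.04961249 -0.69280568  1.84012601] [-0.40866968 -0.2375967   0.08938724] 0.023805894542551685
```

Call:
arm_command(
  moves=[0.5,0.27,0,1.5,0.66,0.36,0,2,0.66,0.36,0,2,0.66,0.36,0,2,0.66,0.36,0,2,0.66,0.36,0,2,0.66,0.36,0,2,0.66,0.36,0,2,0.66,0.36,0,2,0.66,0.36,0,2,0.66,0.36,0,2,0,0,0,0],
)

```text
time: 16.77
ee_pos: [0.5452, -0.0714, 0.1243]
eef_rot: [0.84, 0.543, 0.0, -0.0]
ft_force: [0.1, -0.4, 1.0]
width: 0.0237
grip_force: 60.0
```

```bash
python3 - <<'E'
from key import *
s=r.read_state(); print(s["time"],s["ee_pos"],s["ft_force"],s["torque"],s["width"],s["joint_positions"].round(2))
T=s["ee_pos"]; M=R.from_quat(s["eef_rot"]).as_matrix(); k=T-M[:,0]*.11; H=np.array([.6778,-.2508]); v=k[:2]-H
print("radius tip",np.linalg.norm(v),"grip r",np.linalg.norm(T[:2]-H)); 
a=np.arctan2(v[1],-v[0]); print("tip angle est door",a+np.radians(8.3), "yaw door", np.radians(8.3)-np.arctan2(M[1,1],M[0,1]))
i,p=snap("scene","s6"); cv2.imwrite("pics/s6.png",cv2.resize(cv2.cvtColor(p[150:350,120:380],cv2.COLOR_RGB2BGR),None,fx=3,fy=3))
E
```

```text
16.7667 [ 0.54520375 -0.07142066  0.12430997] [ 0.08118649 -0.43265603  1.0460492 ] [-0.16656159  0.11105437  0.04130954] 0.02374156374748492 [-0.27  0.25  0.36  1.8  -0.1   1.11 -0.29]
radius tip 0.19447390117297322 grip r 0.22306660667859232
tip angle est door 0.5634333013527195 yaw door 0.5672052770496471
```

View pics/s6.png

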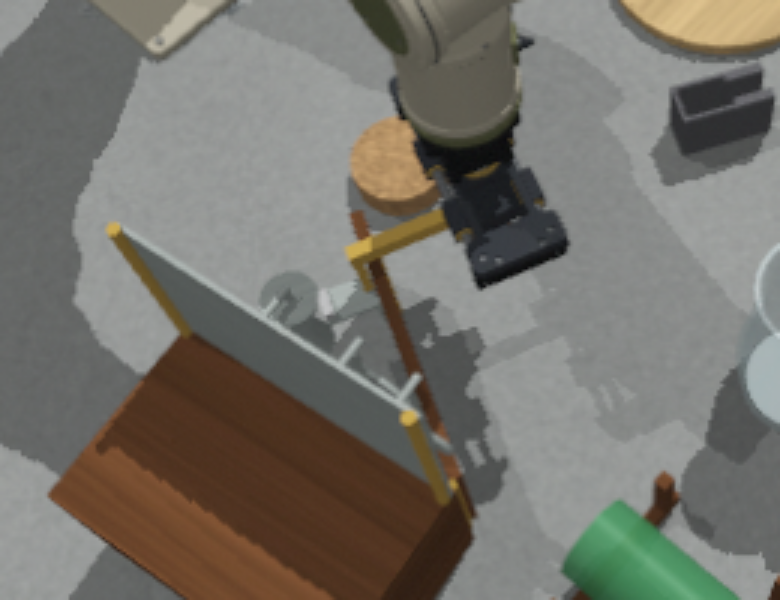

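Call:
arm_command(
  moves=[0.66,0.38,0,2,1.0,0.58,0,3,1.0,0.58,0,3,1.0,0.58,0,3,1.0,0.58,0,3,1.0,0.58,0,3,1.0,0.58,0,3,1.0,0.58,0,3,1.0,0.58,0,3,1.0,0.58,0,3,1.0,0.58,0,3,1.0,0.58,0,3],
)

```text
time: 17.82
ee_pos: [0.6693, -0.0289, 0.1243]
eef_rot: [0.964, 0.265, -0.001, 0.0]
ft_force: [0.1, -0.7, 1.2]
width: 0.0233
grip_force: 60.0
```

Call:
arm_command(
  moves=[1.0,0.58,0,3,0.66,0.38,0,2,0.33,0.19,0,1,0,0,0,0,0,0,0,0],
)

```text
time: 18.23
ee_pos: [0.6919, -0.0291, 0.1243]
eef_rot: [0.976, 0.216, -0.0, 0.0]
ft_force: [-0.0, -0.4, 0.9]
width: 0.0237
grip_force: 60.0
```

```bash
python3 - <<'E'
from key import *
s=r.read_state(); print(s["time"],s["ee_pos"],s["ft_force"],s["torque"],s["width"],s["joint_positions"].round(2))
T=s["ee_pos"]; M=R.from_quat(s["eef_rot"]).as_matrix(); k=T-M[:,0]*.11; H=np.array([.6778,-.2508]); v=k[:2]-H
print("radius tip",np.linalg.norm(v)); 
a=np.arctan2(v[1],-v[0]); print("tip angle est door",a+np.radians(8.3), "yaw door", np.radians(8.3)-np.arctan2(M[1,1],M[0,1]))
E
```

```text
18.2333 [ 0.69189546 -0.02909754  0.12432487] [-0.01868234 -0.40018623  0.91500329] [-0.34955273  0.16297978  0.14710743] 0.02366593782656768 [-0.33  0.57  0.44  1.4  -0.25  1.23 -1.  ]
radius tip 0.19520359072428983
tip angle est door 1.2612444204543918 yaw door 1.2811265559091498
```

Call:
arm_command(
  moves=[-0.2,0,0,0,0,0,-0.6,0,0,0,-1,0,0,0,-1.5,0,0,0,-1.5,0,0,0,-1.5,0,0,0,-2,0,0,0,-2,0,0,0,-2,0,0,0,-1.5,0,0,0,-0.8,0,0,0,0,0],
)

```text
time: 19.23
ee_pos: [0.6911, -0.0296, 0.2711]
eef_rot: [0.977, 0.215, 0.002, 0.0]
ft_force: [0.2, -0.2, -2.1]
width: 0.0235
grip_force: 60.0
```

Call:
arm_command(
  moves=[-0.5,-1.8,0,0,-1.0,-3.4,0,0,-1.0,-3.6,0,0,-1.0,-3.6,0,0,-1.0,-3.6,0,0,-1.0,-3.6,0,0,-1.0,-3.6,0,0,-1.0,-3.6,0,0,-1.0,-3.6,0,0,-1.0,-3.6,0,0,-1.0,-3.4,0,0,-0.8,-1.8,0,0],
)

```text
time: 20.23
ee_pos: [0.4196, 0.2821, 0.2676]
eef_rot: [0.976, 0.218, -0.001, -0.0]
ft_force: [-0.5, -0.3, -1.3]
width: 0.0236
grip_force: 60.0
```

Call:
arm_command(
  moves=[0,0,0,-5,0,0,0,-7,0,0,0,-7,0,0,0,-7,0,0,0,-7,0,0,0,-7,0,0,0,-7,0,0,0,-7,0,0,0,-7,0,0,0,-7,0,0,0,-7,0,0,0,-7],
)

```text
time: 21.23
ee_pos: [0.4227, 0.2784, 0.2675]
eef_rot: [0.593, 0.805, -0.001, -0.0]
ft_force: [0.6, -0.4, -2.3]
width: 0.0237
grip_force: 60.0
```

Call:
arm_command(
  moves=[0,0,0,-7,0,0,0,-7,0,0,0,-7,0,0,0,-7,0,0,0,-7,0,0,0,-7,0,0,0,-7,0,0,0,-7,0,0,0,-7,0,0,0,-7,0,0,0,-3,0,0,0,0],
)

```text
time: 22.23
ee_pos: [0.4227, 0.2784, 0.2676]
eef_rot: [-0.0, 1.0, -0.0, -0.001]
ft_force: [-0.3, 0.5, -2.0]
width: 0.0236
grip_force: 60.0
```

```bash
python3 - <<'E'
from key import *
s=r.read_state(); print(s["time"],s["ee_pos"],s["ft_force"],s["width"],s["joint_positions"].round(2))
go(.4165,.285,.03,90)
i,p=snap("scene","s7"); i2,p2=snap("top","t7"); 
o=np.zeros((600,780,3),np.uint8); o[:400,:780]=0
a=cv2.resize(p,(480,300)); b=cv2.resize(p2,(480,300)); 
o=np.vstack([a,b]); cv2.imwrite("pics/m7.png",cv2.cvtColor(o,cv2.COLOR_RGB2BGR))
E
```

```text
22.2333 [0.42269229 0.27838794 0.26755889] [-0.34037147  0.50477227 -1.95081251] 0.02359169390679064 [-0.85  0.04  0.18  1.71 -0.01  1.39  0.91]
yaw 90.01 shift cm [ 0.59  0.68 23.76] turn 0.01
```

View pics/m7.png

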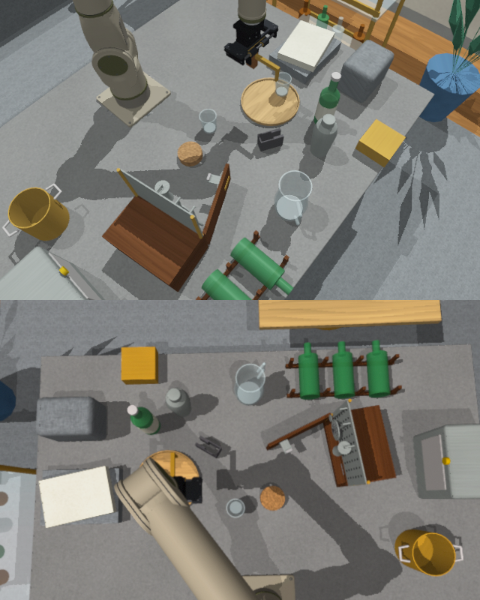

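Call:
arm_command(
  moves=[0.3,0.3,1,0,0.3,0.4,2.5,0,0,0,3,0,0,0,3,0,0,0,3,0,0,0,3,0,0,0,3,0,0,0,2,0,0,0,1.2,0,0,0,0.8,0,0,0,0.5,0,0,0,0,0],
)

```text
time: 23.33
ee_pos: [0.4168, 0.2855, 0.0377]
eef_rot: [0.002, 1.0, -0.0, -0.0]
ft_force: [-0.2, -1.1, -1.7]
width: 0.024
grip_force: 60.0
```

Call:
arm_command(
  moves=[0,0,0.2,0,0,0,0.2,0,0,0,0.1,0,0,0,0.1,0,0,0,0,0],
)

```text
time: 23.75
ee_pos: [0.4174, 0.2858, 0.0327]
eef_rot: [0.001, 1.0, 0.0, 0.0]
ft_force: [-0.9, -0.2, -1.8]
width: 0.0237
grip_force: 60.0
```

```bash
python3 - <<'E'
from key import *
s=r.read_state(); print(s["time"],s["ee_pos"],s["ft_force"],s["torque"],s["width"])
E
```

```text
23.75 [0.41741528 0.28580348 0.03269216] [-0.87790295 -0.16256487 -1.8252239 ] [ 0.02505847  0.09884609 -0.00313306] 0.023736212182749142
```

Call:
arm_command(
  moves=[0,0,0.1,0,0,0,0.1,0,0,0,0,0],
)

```text
time: 24.0
ee_pos: [0.4172, 0.2857, 0.0304]
eef_rot: [0.001, 1.0, -0.0, -0.0]
ft_force: [-0.4, -0.0, -2.0]
width: 0.0236
grip_force: 60.0
```

```bash
python3 - <<'E'
from key import *
for k in range(2):
    s=r.read_state(); print(s["time"],s["ee_pos"],s["ft_force"],s["torque"],s["width"]); r.camera("wrist")
E
```

```text
24.0 [0.41724108 0.28568569 0.03040315] [-0.37142536 -0.04918549 -1.97938843] [-0.01685993  0.07669179 -0.05408087] 0.023579603469159244
24.05 [0.41724131 0.28568712 0.03047593] [-0.10150174 -1.08634567 -1.70023167] [ 0.03193798  0.0539047  -0.02268507] 0.023431597846167166
```

Call:
arm_command(
  moves=[0,0,0.1,0,0,0,0.1,0,0,0,0,0],
)

```text
time: 24.35
ee_pos: [0.4174, 0.2858, 0.0298]
eef_rot: [0.001, 1.0, 0.0, -0.0]
ft_force: [-6.1, -4.1, 17.5]
width: 0.0235
grip_force: 60.0
```

Call:
arm_command(
  moves=[0,0,-0.1,0,0,0,0,0],
)

```text
time: 24.52
ee_pos: [0.4175, 0.2859, 0.0298]
eef_rot: [0.001, 1.0, 0.0, 0.0]
ft_force: [-1.0, -0.5, 4.2]
width: 0.0237
grip_force: 60.0
```

Call:
arm_command(
  moves=[0,0,0,0,0,0,0,0,0,0,0,0,0,0,0,0,0,0,0,0,0,0,-0.5,0,0,0,-1.5,0,0,0,-2.5,0,0,0,-3,0,0,0,-3,0,0,0,-3,0,0,0,-3,0],
  fingers=52,
)

```text
time: 25.52
ee_pos: [0.4171, 0.2854, 0.1965]
eef_rot: [0.001, 1.0, 0.0, 0.0]
ft_force: [0.4, 0.4, -0.8]
width: 0.0452
grip_force: 0.0
```

Call:
arm_command(
  moves=[0,-2,-2,0,0,-4,-1,0,0,-4,0,0,0,-4,0,0,0,-4,0,0,0,-4,0,0,0,-2,0,0,0,0,0,0],
)

```text
time: 26.18
ee_pos: [0.4167, 0.0411, 0.2252]
eef_rot: [0.005, 1.0, 0.0, 0.0]
ft_force: [0.6, 0.3, 0.5]
width: 0.0454
grip_force: 0.0
```

```bash
python3 - <<'E'
from key import *
s=r.read_state(); print(s["time"],s["ee_pos"],s["ft_force"],s["width"])
i,p=snap("scene","s8"); i2,p2=snap("top","t8")
a=cv2.resize(p[80:220,290:450],(640,560),interpolation=cv2.INTER_CUBIC)[:, :400]
a=cv2.resize(p[80:220,300:440],(400,400),interpolation=cv2.INTER_CUBIC); b=cv2.resize(p2[170:310,150:290],(400,400),interpolation=cv2.INTER_CUBIC)
c=cv2.resize(p2[125:265,350:490],(400,400),interpolation=cv2.INTER_CUBIC)
d=cv2.resize(p2,(380,200))
o=np.zeros((600,800,3),np.uint8); o[:400,:400]=a;o[:400,400:]=b; o[400:600,:200]=cv2.resize(c,(200,200)); o[400:600,200:580]=d
cv2.imwrite("pics/m8.png",cv2.cvtColor(o,cv2.COLOR_RGB2BGR))
# key bar in top view
m,bb=blobs(p2,(180,195,90,95),(14,170,100),(30,255,255),20); print([(x[0],x[1].round(1),onz(i2,*x[1],.074).round(3)) for x in bb])
E
```

```text
26.1833 [0.41667535 0.04111588 0.22518213] [0.63624537 0.2878612  0.4635897 ] 0.045416108463294
[(array([240, 216,   7,  39, 191], dtype=int32), array([242. , 234.6]), array([0.482, 0.283, 0.074]))]
```

View pics/m8.png

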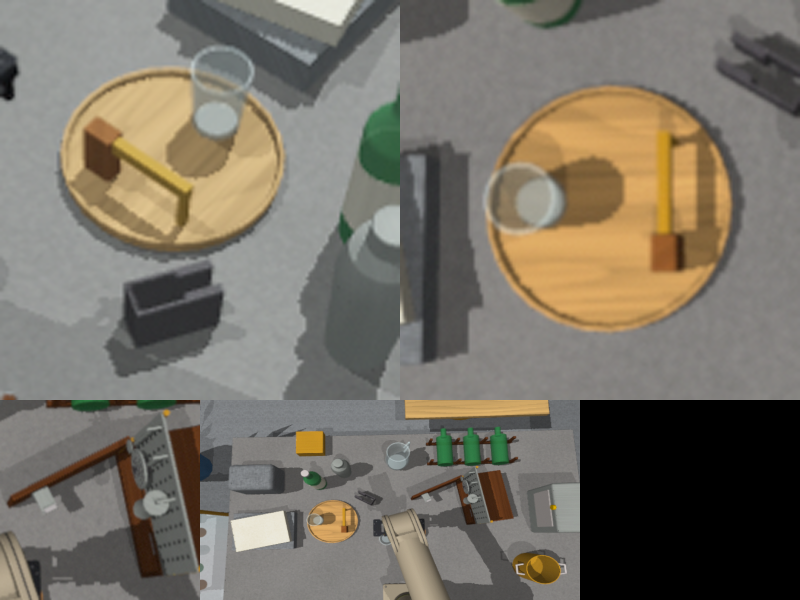

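```bash
python3 -c "
from bench import r
print(r.close_job())"
```

```text
the job is handed in; nothing more can be done
None
```

The catch key stands upright on the tray floor, the door is open to about 70 degrees by my estimate from the camera image, and nothing else looked moved. I handed the job in at about 26 s; the system gave no verdict.

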